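# Prop the drying stand and hold the plaque upright

## Robot

A 6-joint arm with a two-finger parallel gripper is mounted at the origin on the work surface. World frame = base frame: x ahead of the robot, y to its left, z up, the work surface at z = 0. Lengths are in m, angles in rad, forces in N, time in s.
With the tool pointing down it reaches from about 0.35 to 0.85 m from the base axis. Payload 8.1 kg.
Tool frame: the origin (TCP) lies at the centre of the arm's flange, where the gripper is bolted on; the fingertips stand 186 mm ahead of it and the grasp point (between the pads) lies 167 mm ahead of it (robot.grasp_offset is the distance from the TCP to the grasp point, in m); z points along the fingers, y is the line along which they close (so a half turn about z gives the same grasp; the last joint's range is limited). The gripper opens to 93 mm and grips with 3 to 60 N. Pads are 15 mm wide; open, the fingers measure 128 mm over their backs; the gripper's body (75 mm by 188 mm) begins 65 mm behind the grasp point.
Start: joints at [-1.37, 0.13, 1.488, -0, 1.523, -0.085], TCP at [0.169, -0.576, 0.405] pointing down, gripper open.
Joint ranges: [-2.96, 2.96], [-0.89, 2.26], [0.02, 2.5], [-1.34, 4.48], [0, 2.73], [-2.66, 2.66]. Speed limits (rad/s): [2.39, 2.39, 2.79, 3.14, 3.14, 3.14].

## Interface

Orientations are given as a rotation vector (axis times angle).
In Python, from plant import robot gives the robot as it stands.
- The arm moves only by the tool drive_tool, never from a script. Its argument "moves" is one flat list of numbers, 7 for each row, row after row: the finger opening in mm, from 0 to 93, then the shift along the tool's x, y, z in mm, then the turn, a rotation vector about the tool's x, y, z in degrees. A call has 1 to 8 rows; each row shifts and turns the commanded pose from where the row before left it, along the tool's axes as they then stand; what a row does not reach is not made up. A row lasts 1/10 s, in which the tool goes at most 50 mm and 8.59 degrees, less where a joint would pass 70% of its speed; a pose out of reach is approached as far as the arm can. A call is refused whole if a number of a shift passes 50 or a number of a turn 8.59, either way. A call with a gripper value outside its range is refused whole. The fingers move at their own pace and stop on an object; "grip_force" is the grip in N (left out, the last holds). Time passes only in rows, so rows that do not move let the fingers close. It gives the time, the measured TCP pose, the force, the opening and the grip force at its end, in the units of the state.
- robot.read_state(): the state, without advancing time (a new reading comes with each control period).
- robot.read_camera(name): name is "scene" or "top"; returns a dict with "color" (400x640x3 uint8, red, green, blue), "depth" (400x640 float32, m along the optical axis (not along the pixel's ray), 0 where there is no reading), "mtx" (3x3 intrinsics, pixels), "R" (3x3) and "t" (3): a world point X has camera coordinates R X + t. Camera axes: x right, y down, z forward; pixel columns grow to the right and rows downward; lengths in m; the calibration is good to about 2 mm. A picture is of the moment at which its call begins.
- robot.close_job(): hands the job in; it is judged then, once.
The state is a dict: "t": time; "q": joint angles; "dq": joint speeds; "joint_torque": joint torques, N m; "tool_pos": TCP position; "orientation": TCP orientation; "force": force on the tool from outside, world axes, zero at the start; "wrist_torque": the same for the moment, N m; "opening": finger opening in m; "gripper_force": force on a finger pad.
Only numpy, scipy, OpenCV 4.12 (cv2) and the standard library are available. Lean on these libraries where they do the work, as an engineer would, in place of code of your own. Each camera call takes 0.05 s, during which the arm holds its last target. There are 200 camera calls.

## Task

The painted plaque's frame has tipped forward on its wooden drying stand. First flip the red kickstand on the frame's side from folded up, over its dead centre, backwards and all the way down to its stop; then bring the frame upright and keep holding it there, because it tips forward again if let go. Finish while still holding the frame upright, and leave the two paint jars and the clay whistle where they are.

Things in the scene. Friction and masses are not known exactly. Their poses are not given: they have to be found in the camera images.
- stand: Fixed wooden base board 240 x 310 x 20 mm on the table; origin at the centre of its underside, z up, x = backward (roughly away from the robot, yaw varies), y = left. Two rest posts (22 mm wide, top 92 mm above the table) at x = -56, y = +60 and -60 mm. The frame's hinge line runs along y, 30 mm above the origin.
- frame: Wooden frame with a round plaque, 180 mm wide (its y), 225 tall (its z), 18 thick (its x), about 0.8 kg in all. Origin: middle of its bottom edge, which is its hinge line. It only tips about that line; starts tipped 0.35 rad forward (top to the stand's -x) against a stop. With the kickstand down, its foot meets the board 0.01 to 0.04 rad past upright and stops it; else it goes 0.3 past.
- frame_top (a point): Centre of the top face of the frame's blue top rail, 225 mm up from the hinge line. The rail is 18 mm thick, 40 mm high, 180 mm wide, free for pinching front and back. Weight and a hinge spring push the frame forward: lifting it takes about 2 to 4 N here, keeping it upright about 1 to 2 N towards the stand's +x.
- kickstand (a joint): Red kickstand angle, rad: 0 = folded up (points up the frame, leaning 0.25 rad to its front, -x), grows as it swings to the frame's +x (back) and down; 2.82 = stop, fully down. Its weighted foot makes it fall to the end on its side of dead centre (bar vertical: about 0.6 while the frame is tipped); leaving the fold takes under 1.5 N at the tab. A 12 mm bar, 24 mm black ball foot 150 mm out.
- kickstand_hinge (a point): Kickstand hinge, at a dark hub by the frame's right edge: x = 0, y = -120, z = 130 mm in the frame's axes; the hinge axis runs along the frame's y. The point is on the bar's centre line, 30 mm outside the frame's edge.
- kickstand_tab (a point): Middle of the red finger tab, a 12 mm round peg that sticks out sideways (frame's -y) from the bar, 125 mm from the hinge, ending 36 mm from the bar's centre line; this point is on the peg's axis, 20 mm from the bar's centre line (y = -140 mm in the frame's axes).
- red_jar: Closed red paint jar, 58 mm across, 85 mm tall, loose; origin at the centre of its underside. To be left alone.
- green_jar: Closed green paint jar with a white cap, 60 mm across, 90 mm tall, loose; origin at the centre of its underside. To be left alone.
- whistle: White clay whistle figure with a red band, 66 mm across, 84 mm tall, loose; origin at the centre of its underside. To be left alone.

How it is judged:
On the way, in this order (a step that is already met when the one before it is completed fails the run):
1. the kickstand is flipped over centre and down at its stop (value of joint kickstand above 2.69 rad), for 0.2 s.
2. the frame is upright and held by the fingers (angle between frame's own z axis and vertical below 0.08 rad and contact force between the fingers and frame above 0.5 N), for 0.2 s.
At the end, for the whole second after the job is handed in: The kickstand is within 0.13 rad of its down stop, the frame is within 0.08 rad (about 4.5 degrees) of upright and still, and the fingers still hold it with more than 0.5 N (all of step 2 and value of joint kickstand above 2.69 rad and angular speed of frame below 0.15 rad/s); the arm keeps its last pose, push and grip.
It fails at once if a jar or the whistle is shoved by more than 30 mm or knocked over (distance of any of red_jar, green_jar, whistle from where it was at the start of the episode above 0.03 m or angle between any of red_jar, green_jar, whistle's own z axis and vertical above 0.6 rad).
It also fails if it takes over 48 s, if anything falls off the work surface, if the arm or the gripper's body presses on something with over 40 N, if the wrist force passes 120 N, or if a joint passes its speed limit or range.

## Working session

There is one attempt and no reset: what is moved stays moved. The work goes in short steps, Python scripts to look and compute and a tool call to move; the robot and the scene stay as the last step left them, time stands still between calls to the robot, and variables do not carry over. Pictures are saved under pics/ and viewed, at most 10 in all, crops included, and the job is handed in when it is done.

Besides the shell and the picture viewer there is one more tool, called after ">>>" as a command line: name --argument value ..., lists and objects as JSON in quotes. drive_tool: Moves the arm, as the interface text tells. Its arguments: {"type":"object","properties":{"moves":{"type":"array","items":{"type":"number"}},"grip_force":{"type":"number"}},"required":["moves"]}

```bash
mkdir -p pics; ls
python3 - <<'E'
from plant import robot
import cv2,numpy as np
for n in ["scene","top"]:
    d=robot.read_camera(n); np.savez(f"{n}0.npz",**d); cv2.imwrite(f"pics/{n}0.png",d["color"][:,:,::-1])
    print(n,d["mtx"].tolist(),(-d["R"].T@d["t"]).round(3),d["R"].round(3).tolist())
s=robot.read_state();print(s)
E
```

```text
pics
scene [[487.85951160789654, 0.0, 317.4342108352906], [0.0, 487.85951160789654, 197.79463891625662], [0.0, 0.0, 1.0]] [1.36  0.121 0.957] [[-0.061, 0.998, 0.02], [0.714, 0.058, -0.698], [-0.698, -0.029, -0.716]]
top [[405.67606302134124, 0.0, 320.17910990919586], [0.0, 405.67606302134124, 200.05179024014996], [0.0, 0.0, 1.0]] [0.481 0.094 1.082] [[0.024, -1.0, -0.008], [-0.991, -0.023, -0.129], [0.129, 0.011, -0.992]]
{'t': 0.1, 'q': array([-1.37041030e+00,  1.31048808e-01,  1.48917566e+00, -2.08345173e-05,
        1.52300142e+00, -8.54074801e-02]), 'dq': array([-1.16654115e-05, -2.72930494e-03, -1.95394009e-03,  1.90943372e-04,
       -9.19280668e-04, -4.22779207e-04]), 'joint_torque': array([ 1.76921283e-03, -5.61334383e+01, -4.93097770e+01,  7.70261488e-02,
        2.90304946e-02, -6.56912357e-05]), 'tool_pos': array([ 0.16912242, -0.57545131,  0.4038112 ]), 'orientation': array([-3.10795937e+00, -4.47166694e-01,  1.79947829e-04]), 'force': array([-0.42466767,  0.50771222, -0.55541252]), 'wrist_torque': array([-0.03022633,  0.01646236,  0.0040713 ]), 'gripper_force': 0.0, 'opening': 0.09262644526562536}
```

View pics/scene0.png

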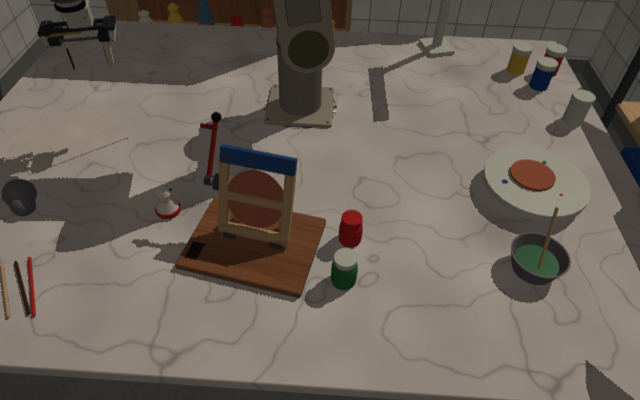

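View pics/top0.png

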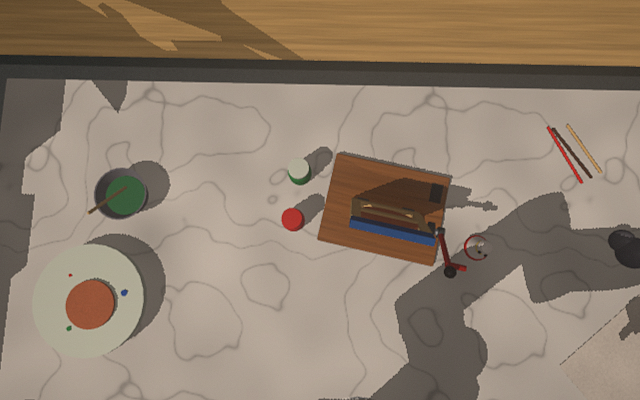

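The top view shows the board with corners near (338,152), (452,178), (436,266) and (318,240). The blue rail runs from (350,224) to (436,240). The red bar goes from (441,232) to its foot at (450,271), with the tab near (462,267). The whistle is at (476,247), and the jars are at (292,219) and (299,172).

Run:
```python
import cv2,numpy as np
a=np.load("scene0.npz")["color"][95:295,150:370,::-1]; b=np.load("top0.npz")["color"][140:290,300:500,::-1]
cv2.imwrite("pics/c1.png",cv2.resize(a,None,fx=3,fy=3,interpolation=cv2.INTER_CUBIC)); cv2.imwrite("pics/c2.png",cv2.resize(b,None,fx=4,fy=4,interpolation=cv2.INTER_CUBIC))
```

```text
(no output)
```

View pics/c1.png

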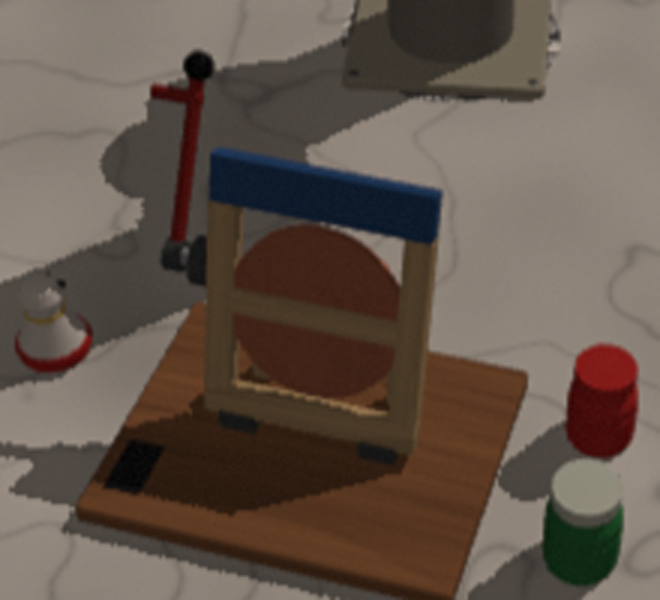

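View pics/c2.png

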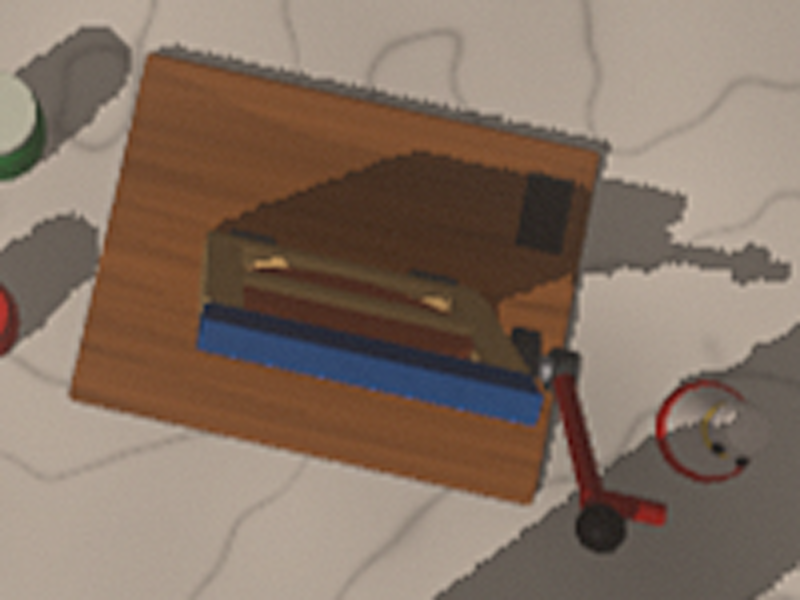

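The crops show the four board corners, the rail's top-face corners, the ball, the hub and the tab, all clearly enough to fit the stand's pose in both cameras.

```bash
cat > geo.py <<'E'
import numpy as np
from scipy.spatial.transform import Rotation as Ro
def pts(p,th,k):
    X,Y,w=p; S=Ro.from_euler('z',w).as_matrix(); o=np.array([X,Y,0])
    F=S@Ro.from_euler('y',-th).as_matrix(); fo=o+[0,0,.03]
    f=lambda v:fo+F@np.array(v); s=lambda v:o+S@np.array(v)
    d=np.array([np.sin(k-.25),0,np.cos(k-.25)]); h=np.array([0,-.12,.13])
    return s,f,dict(hinge=f(h),tab=f(h+.125*d+[0,-.02,0]),tabend=f(h+.125*d+[0,-.036,0]),ball=f(h+.15*d),top=f([0,0,.225])),S,F
E
python3 - <<'E'
import numpy as np; from geo import *; from scipy.optimize import least_squares
C={n:np.load(n+"0.npz") for n in("scene","top")}
def proj(n,X): c=C[n]; v=c["mtx"]@(c["R"]@X+c["t"]); return v[:2]/v[2]
T=lambda u,v:(300+u/4,140+v/4); Q=lambda u,v:(150+u/3,95+v/3)
def mod(p):
    s,f,P,_,_=pts(p[:3],p[3],0); B=[(.12,.155),(.12,-.155),(-.12,-.155),(-.12,.155)]
    r=[]
    for (x,y),o in zip(B,[T(148,55),T(607,150),T(533,502),T(72,397)]): r.append(("top",s([x,y,.02]),o))
    for (x,y),o in zip(B,[Q(453,597),Q(78,513),Q(193,303),Q(527,375)]): r.append(("scene",s([x,y,.02]),o))
    r+=[("top",P["ball"],T(601,528)),("scene",P["ball"],Q(199,66)),("top",P["tabend"],T(665,516)),("scene",P["tabend"],Q(152,91)),
     ("scene",f([.009,.09,.225]),Q(440,190)),("scene",f([.009,-.09,.225]),Q(213,152)),("top",f([.009,.09,.225]),T(205,303)),("top",f([-.009,-.09,.225]),T(540,425))]
    return np.concatenate([proj(n,X)-o for n,X,o in r])
r=least_squares(mod,[.5,0,-.2,.35],loss="soft_l1"); print(r.x,mod(r.x).round(1).reshape(-1,2).tolist())
np.save("pose.npy",r.x); P=pts(r.x[:3],r.x[3],0)[2]
for k,v in P.items(): print(k,v.round(4))
c=C["top"]
for n,uv,z in (("whistle",(472,246),.03),("red",(292,219),.085),("green",(299,172),.09)):
    d=c["R"].T@np.linalg.solve(c["mtx"],[*uv,1]); o=-c["R"].T@c["t"]; print(n,(o+d*(z-o[2])/d[2]).round(3))
E
```

```text
[ 0.60363158 -0.06410309 -0.19600768  0.36225338] [[-0.5, -2.2], [-1.1, -1.2], [0.8, 0.1], [-1.1, 0.0], [-0.4, 0.5], [-2.0, -1.6], [0.2, -1.4], [0.8, -2.0], [0.2, -0.2], [0.0, -0.2], [-0.0, -0.7], [0.0, -0.4], [-0.7, 1.8], [-1.2, -0.1], [-0.3, 3.7], [-0.7, 0.4]]
hinge [ 0.5351 -0.1728  0.1516]
tab [ 0.4607 -0.1785  0.2539]
tabend [ 0.4576 -0.1942  0.2539]
ball [ 0.4505 -0.156   0.2743]
top [ 0.5254 -0.0486  0.2404]
whistle [ 0.508 -0.288  0.03 ]
red [0.562 0.173 0.085]
green [0.679 0.159 0.09 ]
```

```bash
cat > nav.py <<'E'
import sys,numpy as np; from geo import *; from plant import robot
p=np.load("pose.npy"); S=Ro.from_euler('z',p[2]).as_matrix(); o=np.array([p[0],p[1],0])
def go(tips,flip=1):  # fingertip target in stand axes (m); tool down, tool y along +-stand x
    s=robot.read_state(); R=Ro.from_rotvec(s["orientation"]).as_matrix()
    y=flip*S[:,0]; z=np.array([0,0,-1.]); G=np.c_[np.cross(y,z),y,z]
    tcp=o+S@np.array(tips)+[0,0,.186]
    print("tips in stand",(S.T@(s["tool_pos"]+.186*R[:,2]-o)).round(4),"force stand",(S.T@s["force"]).round(2),"t",s["t"])
    print("shift mm now axes",(R.T@(tcp-s["tool_pos"])*1e3).round(1),"final axes",(G.T@(tcp-s["tool_pos"])*1e3).round(1),"turn deg",np.degrees(Ro.from_matrix(R.T@G).as_rotvec()).round(2), "q",s["q"].round(2))
E
python3 - <<'E'
from nav import *
print(pts(p[:3],p[3],0)[2]["tab"], (S.T@(pts(p[:3],p[3],0)[2]["tab"]-o)).round(4))
go([-.174,-.143,.240]); go([-.174,-.143,.240],-1)
E
```

```text
[ 0.46071479 -0.17845903  0.25385746] [-0.1179 -0.14    0.2539]
tips in stand [-0.3267 -0.5859  0.2178] force stand [-0.52  0.42 -0.56] t 0.1
shift mm now axes [ 340.6 -322.1  -21.6] final axes [443.2 152.6 -22.2] turn deg [-8.000e-02 -6.000e-02 -6.239e+01] q [-1.37  0.13  1.49 -0.    1.52 -0.09]
tips in stand [-0.3267 -0.5859  0.2178] force stand [-0.52  0.42 -0.56] t 0.1
shift mm now axes [ 340.6 -322.1  -21.6] final axes [-443.2 -152.6  -22.2] turn deg [-6.0000e-02  9.0000e-02  1.1761e+02] q [-1.37  0.13  1.49 -0.    1.52 -0.09]
```

>>> drive_tool --moves '[0, 0, 0, -2.8, 0, 0, -7.8, 0, 0, 0, -2.8, 0, 0, -7.8, 0, 0, 0, -2.8, 0, 0, -7.8, 0, 0, 0, -2.8, 0, 0, -7.8, 0, 0, 0, -2.8, 0, 0, -7.8, 0, 0, 0, -2.8, 0, 0, -7.8, 0, 0, 0, -2.8, 0, 0, -7.8, 0, 0, 0, -2.6, 0, 0, -7.8]'

```text
t: 0.9
tool_pos: [0.1691, -0.5756, 0.4264]
orientation: [-2.422, -2.0, -0.001]
force: [0.3, -0.4, -0.2]
opening: 0.0337
gripper_force: 0.0
```

>>> drive_tool --moves '[0, 40, 14, 0, 0, 0, 0, 0, 40, 14, 0, 0, 0, 0, 0, 40, 14, 0, 0, 0, 0, 0, 40, 14, 0, 0, 0, 0, 0, 40, 14, 0, 0, 0, 0, 0, 40, 14, 0, 0, 0, 0, 0, 40, 14, 0, 0, 0, 0, 0, 40, 14, 0, 0, 0, 0]'

```text
t: 1.7
tool_pos: [0.3417, -0.2819, 0.4266]
orientation: [-2.428, -1.993, -0.0]
force: [0.1, 0.6, 0.1]
opening: 0.0001
gripper_force: 0.0
```

```bash
python3 -c "
from nav import *; go([-.174,-.143,.240])"
```

```text
tips in stand [-0.2145 -0.2646  0.2406] force stand [0.02 0.59 0.11] t 1.7
shift mm now axes [121.7  40.5   0.7] final axes [121.7  40.5   0.6] turn deg [-0.01 -0.01 -0.01] q [-0.81 -0.32  1.87  0.    1.59 -0.61]
```

>>> drive_tool --moves '[0, 30, 10, 0, 0, 0, 0, 0, 30, 10, 0, 0, 0, 0, 0, 30, 10, 0, 0, 0, 0, 0, 31.7, 10, 0, 0, 0, 0, 0, 0, 0, 0, 0, 0, 0, 0, 0, 0, 0, 0, 0, 0]'

```text
t: 2.3
tool_pos: [0.4043, -0.1716, 0.4266]
orientation: [-2.426, -1.996, 0.001]
force: [0.2, -0.1, -0.3]
opening: 0.0006
gripper_force: 0.0
```

>>> drive_tool --moves '[0, 0, 10, 0, 0, 0, 0, 0, 0, 10, 0, 0, 0, 0, 0, 0, 10, 0, 0, 0, 0, 0, 0, 8, 0, 0, 0, 0, 0, 0, 8, 0, 0, 0, 0, 0, 0, 8, 0, 0, 0, 0, 0, 0, 8, 0, 0, 0, 0, 0, 0, 8, 0, 0, 0, 0]'

```text
t: 3.1
tool_pos: [0.4736, -0.1857, 0.4269]
orientation: [2.428, 1.994, 0.0]
force: [-1.6, 0.4, 0.0]
opening: 0.0005
gripper_force: 0.4
```

Run:
```python
from nav import *; import cv2
go([-.035,-.143,.240])
a=robot.read_camera("scene")["color"][60:260,110:370,::-1]
cv2.imwrite("pics/s1.png",cv2.resize(a,None,fx=3,fy=3))
```

```text
tips in stand [-0.1038 -0.1446  0.2409] force stand [-1.61  0.12  0.01] t 3.1
shift mm now axes [ 1.6 68.8  0.9] final axes [ 1.6 68.8  0.9] turn deg [0.   0.   0.01] q [-0.47 -0.13  1.71  0.    1.56 -0.28]
```

View pics/s1.png

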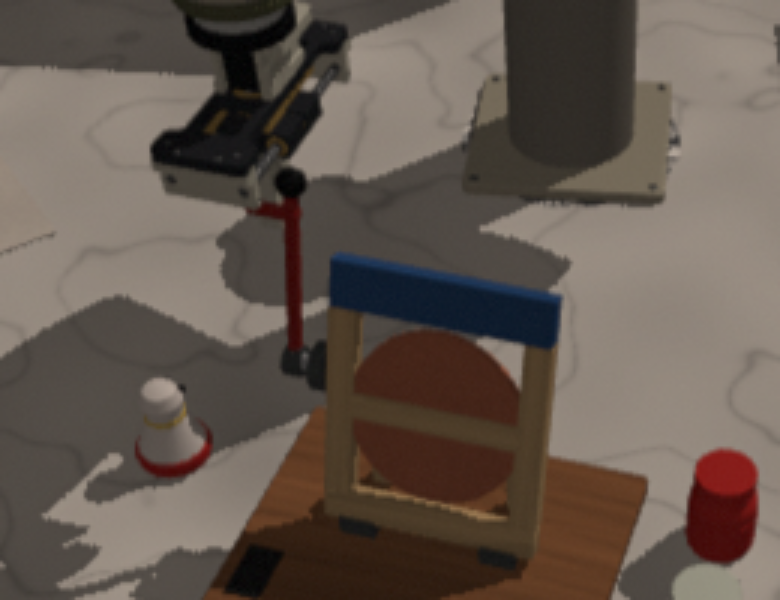

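The fingers are on the tab, at about (265,210), and the bar has moved from its fold. The ball is just beside the gripper body, so I'll raise the tool slightly as I keep sweeping.

>>> drive_tool --moves '[0, 0, 8, -1.5, 0, 0, 0, 0, 0, 8, -1.5, 0, 0, 0, 0, 0, 8, -1.5, 0, 0, 0, 0, 0, 8, -1.5, 0, 0, 0, 0, 0, 8, 0, 0, 0, 0, 0, 0, 8, 0, 0, 0, 0, 0, 0, 8, 0, 0, 0, 0, 0, 0, 8, 0, 0, 0, 0]'

```text
t: 3.95
tool_pos: [0.5364, -0.1982, 0.4328]
orientation: [-2.428, -1.993, 0.0]
force: [0.9, -0.5, -0.5]
opening: 0.0002
gripper_force: 0.0
```

>>> drive_tool --moves '[0, 0, 5, 0, 0, 0, 0, 0, 0, 5, 0, 0, 0, 0, 0, 0, 0, 0, 0, 0, 0, 0, 0, 0, 0, 0, 0, 0, 0, 0, 0, 0, 0, 0, 0, 0, 0, 0, 0, 0, 0, 0]'

```text
t: 4.55
tool_pos: [0.5453, -0.2, 0.433]
orientation: [2.428, 1.993, 0.0]
force: [-0.1, -0.0, 0.1]
opening: 0.0002
gripper_force: 0.0
```

Run:
```python
from nav import *; import cv2
go([-.035,-.143,.240])
a=robot.read_camera("scene")["color"][60:260,110:370,::-1]
cv2.imwrite("pics/s2.png",cv2.resize(a,None,fx=3,fy=3))
```

```text
tips in stand [-0.0307 -0.1447  0.247 ] force stand [-0.06 -0.05  0.14] t 4.55
shift mm now axes [ 1.7 -4.3  7. ] final axes [ 1.7 -4.3  7. ] turn deg [0. 0. 0.] q [-0.44  0.07  1.5   0.    1.57 -0.24]
```

View pics/s2.png

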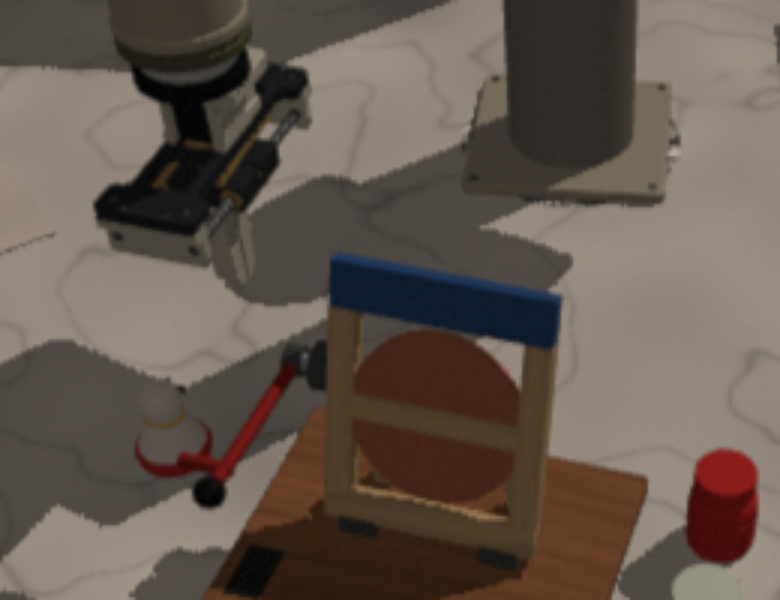

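The kickstand has swung back and down, with the ball at crop (209,491). I'll check its angle and plan the move to the rail.

Run:
```python
from nav import *
c=np.load("scene0.npz")
for k in (2.5,2.6,2.69,2.75,2.82):
    v=c["mtx"]@(c["R"]@pts(p[:3],p[3],k)[2]["ball"]+c["t"]); v=v[:2]/v[2]; print(k,((v-[110,60])*3).round(0))
go([-.14,0,.29])
```

```text
2.5 [228. 531.]
2.6 [234. 538.]
2.69 [240. 542.]
2.75 [244. 544.]
2.82 [249. 545.]
tips in stand [-0.0307 -0.1447  0.2471] force stand [ 0.42 -0.36 -0.53] t 4.6
shift mm now axes [ 144.7 -109.3  -43. ] final axes [ 144.7 -109.3  -42.9] turn deg [ 0.01  0.   -0.  ] q [-0.44  0.07  1.5  -0.    1.57 -0.24]
```

The ball isn't at the stop yet, so it may still be falling on a damped hinge. I'll move up and clear, then check again.

>>> drive_tool --moves '[0, 0, 0, -22, 0, 0, 0, 0, 0, 0, -21, 0, 0, 0, 0, 0, 0, -36, 0, 0, 0, 0, 0, 0, -36, 0, 0, 0, 0, 0, 0, -37, 0, 0, 0, 0, 0, 0, 0, 0, 0, 0, 0, 0, 0, 0, 0, 0, 0]'

```text
t: 5.3
tool_pos: [0.5454, -0.2, 0.5862]
orientation: [2.426, 1.992, 0.002]
force: [-0.0, -0.1, -1.0]
opening: 0.0007
gripper_force: 0.0
```

Run:
```python
from nav import *; import cv2
go([-.14,0,.29])
d=robot.read_camera("scene")
a=d["color"][60:260,110:370,::-1]
b=a[110:200,20:120]; m=(b.max(2)<45)
cv2.imwrite("pics/s3.png",cv2.resize(a,None,fx=3,fy=3))
```

```text
tips in stand [-0.0301 -0.1448  0.4002] force stand [-0.02 -0.1  -1.  ] t 5.3
shift mm now axes [ 144.8 -109.7  109.8] final axes [ 144.7 -109.4  110.2] turn deg [0.15 0.04 0.  ] q [-0.44  0.08  1.22 -0.    1.84 -0.24]
```

View pics/s3.png

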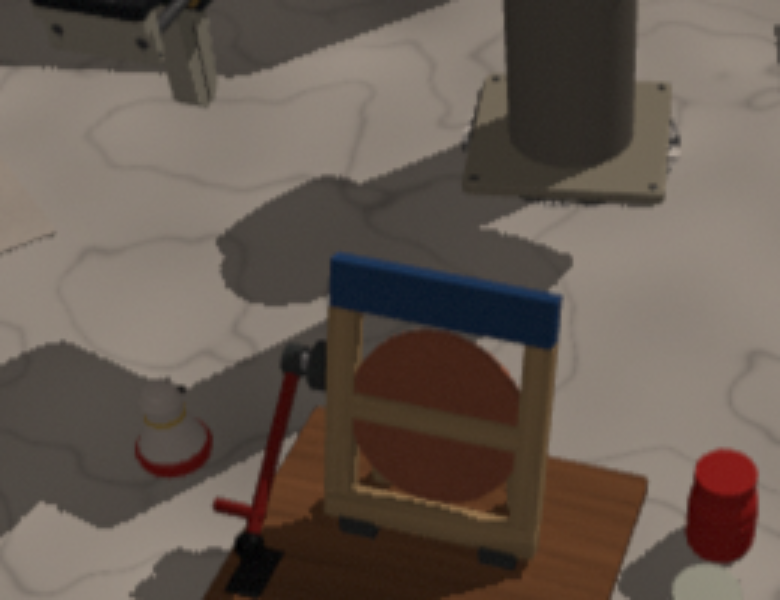

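The ball is now at (250,545), which matches k = 2.82, so the kickstand is at its stop. My last rows raised the tool more than I meant them to, which does no harm. Next I'll go in front of the rail.

>>> drive_tool --moves '[0, 0, -40, 0, 0, 0, 0, 0, 0, -40, 0, 0, 0, 0, 0, 36, -30, 0, 0, 0, 0, 0, 36, 0, 0, 0, 0, 0, 0, 36, 0, 0, 0, 0, 0, 0, 36.5, 0, 0, 0, 0, 0, 0, 0, 0, 0, 0, 0, 0, 0, 0, 0, 0, 0, 0]'

```text
invalid input at $.moves: expected a multiple of 7 numbers
```

>>> drive_tool --moves '[0, 0, 0, 40, 0, 0, 0, 0, 0, 0, 40, 0, 0, 0, 0, 0, 0, 40, 0, 0, 0, 0, 0, 0, 40, 0, 0, 0, 0, 0, 0, 18, 0, 0, 0, 0, 0, 0, 0, 0, 0, 0, 0, 0, 0, 0, 0, 0, 0]'

```text
t: 6.05
tool_pos: [0.5452, -0.1999, 0.4062]
orientation: [-2.427, -1.992, 0.001]
force: [1.3, 0.1, 0.8]
opening: 0.0008
gripper_force: 0.0
```

```bash
python3 -c "
from nav import *; go([-.03,0,.222])"
```

```text
tips in stand [-0.0313 -0.1445  0.2202] force stand [1.27 0.4  0.76] t 6.05
shift mm now axes [144.6   0.9  -1.8] final axes [144.6   0.9  -1.8] turn deg [-0.12 -0.03  0.01] q [-0.44  0.08  1.54 -0.    1.52 -0.24]
```

The first list was miscounted and refused, so the second call came down in place. That spot is clear of everything. I can back out at this height and then slide sideways in front of the rail.

>>> drive_tool --moves '[0, 0, -36, 0, 0, 0, 0, 0, 0, -36, 0, 0, 0, 0, 0, 0, -37, 0, 0, 0, 0, 0, 36, 0, 0, 0, 0, 0, 0, 36, 0, -1, 0, 0, 0, 0, 36, 0, -1, 0, 0, 0, 0, 36.6, 0, 0, 0, 0, 0, 0, 0, 0, 0, 0, 0, 0]'

```text
t: 6.85
tool_pos: [0.4674, -0.0338, 0.4114]
orientation: [2.422, 1.997, 0.006]
force: [-0.2, 0.1, -0.2]
opening: 0.0005
gripper_force: 0.0
```

```bash
python3 -c "
from nav import *; go([-.03,0,.222])"
```

```text
tips in stand [-0.1387  0.0035  0.2254] force stand [-0.25  0.06 -0.22] t 6.85
shift mm now axes [ -3.6 109.4   3.8] final axes [ -3.2 109.5   3.4] turn deg [ 0.23 -0.09  0.23] q [-0.18 -0.24  1.83  0.    1.54  0.01]
```

Now push slowly along tool y.

>>> drive_tool --moves '[0, 0, 10, 0, 0, 0, 0, 0, 0, 10, 0, 0, 0, 0, 0, 0, 10, 0, 0, 0, 0, 0, 0, 10, 0, 0, 0, 0, 0, 0, 10, 0, 0, 0, 0, 0, 0, 10, 0, 0, 0, 0, 0, 0, 10, 0, 0, 0, 0, 0, 0, 0, 0, 0, 0, 0]'

```text
t: 7.65
tool_pos: [0.5364, -0.051, 0.4085]
orientation: [-2.428, -1.993, 0.0]
force: [-2.4, -0.9, -1.1]
opening: 0.0005
gripper_force: 0.9
```

>>> drive_tool --moves '[0, 0, 6, 0, 0, 0, 0, 0, 0, 6, 0, 0, 0, 0, 0, 0, 6, 0, 0, 0, 0, 0, 0, 6, 0, 0, 0, 0, 0, 0, 4, 0, 0, 0, 0, 0, 0, 4, 0, 0, 0, 0, 0, 0, 2, 0, 0, 0, 0, 0, 0, 0, 0, 0, 0, 0]'

```text
t: 8.45
tool_pos: [0.5689, -0.0573, 0.4088]
orientation: [-2.428, -1.993, 0.0]
force: [-1.9, 0.7, 0.4]
opening: 0.0007
gripper_force: 0.7
```

Run:
```python
from nav import *; import cv2
go([-.03,0,.222])
d=robot.read_camera("scene"); np.savez("scene1.npz",**d)
a=d["color"][60:260,110:370,::-1]
cv2.imwrite("pics/s4.png",cv2.resize(a,None,fx=3,fy=3))
for th in(.1,.05,0,-.03):
  f=pts(p[:3],th,2.82)[1]
  for y in(.09,-.09):
    v=d["mtx"]@(d["R"]@f([.009,y,.225])+d["t"]); print(th,y,((v[:2]/v[2]-[110,60])*3).round(0))
```

```text
tips in stand [-0.0354 -0.      0.2228] force stand [-1.99  0.34  0.37] t 8.45
shift mm now axes [0.1 5.4 0.8] final axes [0.1 5.4 0.8] turn deg [-0.01 -0.    0.  ] q [-0.19  0.05  1.56  0.    1.53  0.01]
0.1 0.09 [534. 341.]
0.1 -0.09 [296. 294.]
0.05 0.09 [530. 351.]
0.05 -0.09 [290. 304.]
0 0.09 [525. 362.]
0 -0.09 [284. 314.]
-0.03 0.09 [522. 369.]
-0.03 -0.09 [280. 320.]
```

View pics/s4.png

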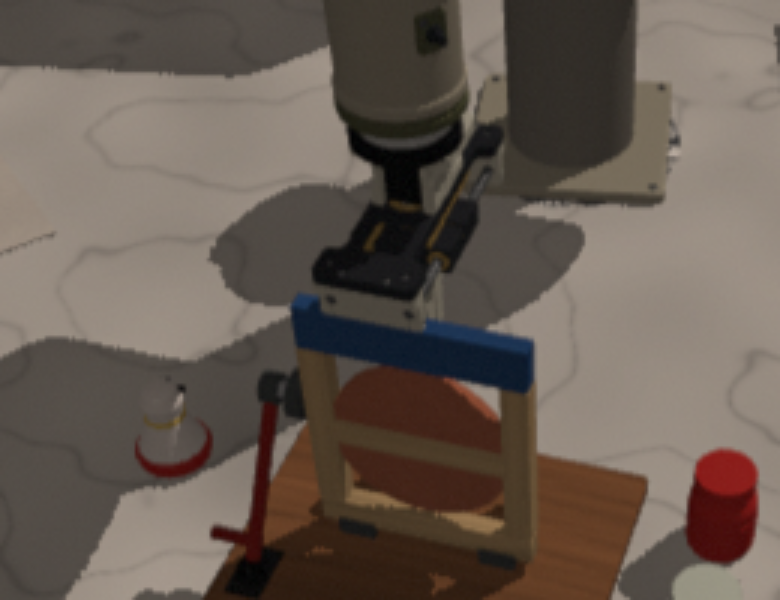

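The rail's back corners are at (532,343) and (296,299), which puts the tilt at about 0.085 rad. It needs about 16 mm more.

>>> drive_tool --moves '[0, 0, 3, 0, 0, 0, 0, 0, 0, 3, 0, 0, 0, 0, 0, 0, 3, 0, 0, 0, 0, 0, 0, 2, 0, 0, 0, 0, 0, 0, 2, 0, 0, 0, 0, 0, 0, 0, 0, 0, 0, 0, 0, 0, 0, 0, 0, 0, 0]'

```text
t: 9.2
tool_pos: [0.5815, -0.0598, 0.4089]
orientation: [-2.428, -1.993, 0.0]
force: [-1.4, -0.3, 0.9]
opening: 0.0005
gripper_force: 0.6
```

>>> drive_tool --moves '[0, 0, 1, 0, 0, 0, 0, 0, 0, 1, 0, 0, 0, 0, 0, 0, 1, 0, 0, 0, 0, 0, 0, 0, 0, 0, 0, 0, 0, 0, 0, 0, 0, 0, 0]'

```text
t: 9.7
tool_pos: [0.584, -0.0603, 0.409]
orientation: [-2.427, -1.993, 0.002]
force: [-6.9, 1.8, 3.6]
opening: 0.0008
gripper_force: 3.6
```

Run:
```python
from nav import *; import cv2
go([-.02,0,.222])
d=robot.read_camera("scene")
a=d["color"][60:260,110:370,::-1]
cv2.imwrite("pics/s5.png",cv2.resize(a,None,fx=3,fy=3))
```

```text
tips in stand [-2.03e-02 -1.00e-04  2.23e-01] force stand [-7.14  0.42  3.58] t 9.7
shift mm now axes [ 0.1 -0.   1. ] final axes [ 0.1 -0.   1. ] turn deg [-0.1   0.    0.01] q [-0.19  0.09  1.52 -0.    1.53  0.01]
```

View pics/s5.png

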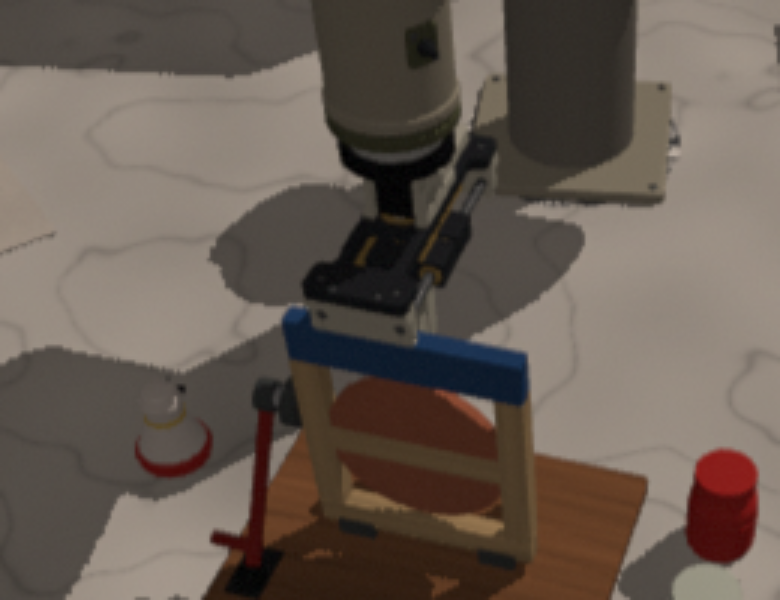

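The force rose from 1.4 to 7 N, so the kickstand's foot has met the board and the frame is upright. The picture agrees, with the rail corner at (527,355). I'll back off slightly to a light hold and settle.

>>> drive_tool --moves '[0, 0, -1, 0, 0, 0, 0, 0, 0, 0, 0, 0, 0, 0, 0, 0, 0, 0, 0, 0, 0, 0, 0, 0, 0, 0, 0, 0, 0, 0, 0, 0, 0, 0, 0, 0, 0, 0, 0, 0, 0, 0]'

```text
t: 10.35
tool_pos: [0.5833, -0.0601, 0.4089]
orientation: [-2.428, -1.993, 0.001]
force: [-4.9, 1.3, 1.6]
opening: 0.0007
gripper_force: 2.7
```

>>> drive_tool --moves '[0, 0, 0, 0, 0, 0, 0, 0, 0, 0, 0, 0, 0, 0, 0, 0, 0, 0, 0, 0, 0, 0, 0, 0, 0, 0, 0, 0]'

```text
t: 10.75
tool_pos: [0.5834, -0.0601, 0.4089]
orientation: [-2.428, -1.993, 0.001]
force: [-5.1, 0.7, 3.1]
opening: 0.0004
gripper_force: 2.7
```

Run:
```python
from nav import *
d=np.load("scene1.npz")
for th in(.03,0,-.03):
 for k in (2.65,2.82):
  P=pts(p[:3],th,k)[2]; r=[]
  for n in("tabend","hinge"):
    v=d["mtx"]@(d["R"]@P[n]+d["t"]); r.append(((v[:2]/v[2]-[110,60])*3).round(0))
  print(th,k,*r)
```

```text
0.03 2.65 [200. 537.] [272. 388.]
0.03 2.82 [212. 532.] [272. 388.]
0 2.65 [200. 540.] [270. 391.]
0 2.82 [212. 535.] [270. 391.]
-0.03 2.65 [200. 543.] [268. 395.]
-0.03 2.82 [212. 537.] [268. 395.]
```

The tab end is at (213,538), which matches k = 2.82 with the frame at about 0 to -0.03 rad. I'm handing in.

```bash
python3 -c "
from plant import robot; print(robot.close_job())"
```

```text
the job is handed in; nothing more can be done
None
```

I handed the job in at about 10.8 s: the kickstand is down at its stop, and the closed fingers hold the frame upright from the front with about 5 N; the hand-in gave no verdict. The arm never went near the jars or the whistle, and the last picture shows the whistle and red jar unmoved (the green jar is mostly out of frame).

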